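Load the glass sample case

ROBOT

A 6-joint arm with a two-finger parallel gripper is mounted at the origin on a cart in front of the work surface, level with it; the furniture and walls round the work are solid. World frame = base frame: x ahead of the robot, y to its left, z up, the work surface at z = 0. Lengths are in m, angles in degrees, forces in N, time in s.
With the tool pointing down it reaches from about 0.35 to 0.85 m from the base axis. Payload 8.1 kg.
Tool frame: the origin (TCP) lies midway between the tips of the shut fingers; the grasp point (between the pads) lies 19 mm behind it; z points along the fingers, y is the line along which they close (so a half turn about z gives the same grasp; the last joint's range is limited). The gripper opens to 93 mm and grips with 3 to 60 N. Pads are 15 mm wide; open, the fingers measure 128 mm over their backs; the gripper's body (75 mm by 188 mm) begins 65 mm behind the grasp point.
Start: joints at [58.361, 7.471, 85.268, -0, 87.261, -4.893], TCP at [0.27, 0.536, 0.219] pointing down, gripper open.
Joint ranges: [-169.43, 169.43], [-51.17, 129.36], [1.28, 143.12], [-76.62, 256.62], [0, 156.53], [-152.29, 152.29]. Speed limits (degrees/s): [136.94, 136.94, 159.86, 180, 180, 180].

INTERFACE

Orientations are given as a 3x3 rotation matrix whose columns are the frame's x, y, z axes.
In Python, from bench import env gives the robot as it stands.
- The arm moves only by the tool step_arm, never from a script. Its argument "rows" is a list of rows, each a list of 3 entries, a list of its own where there are three numbers: the shift along the world's x, y, z in cm, then the turn about the world's z in rad, then the opening, from -1 (shut) to 1 (fully open). A call has 1 to 12 rows; each row shifts and turns the commanded pose from where the row before left it; what a row does not reach is not made up. A row lasts 1/10 s, in which the tool goes at most 50 mm and 8.59 degrees, less where a joint would pass 70% of its speed; a pose out of reach is approached as far as the arm can. A call with a gripper value outside its range is refused whole. The fingers move at their own pace and stop on an object; the grip force is fixed at half the most. Time passes only in rows, so rows that do not move let the fingers close. It gives the time, the measured TCP pose, the force, the opening and the grip force at its end, in the units of the state.
- env.read_state(): the state, without advancing time (a new reading comes with each control period).
- env.grab_frame(name): name is "side" or "top"; returns (picture, depth): 420x560x3 uint8, red, green, blue; 420x560 float32, m along the optical axis (not along the pixel's ray), 0 where there is no reading.
- env.camera_info(name): a dict with "fx", "fy", "cx", "cy" (pixels), "pose" (4x4, takes a point from camera to world coordinates). Camera axes: x right, y down, z forward; pixel columns grow to the right and rows downward; lengths in m; the calibration is good to about 2 mm. A picture is of the moment at which its call begins. camera_info takes no time and is no camera call.
- env.finish_job(): hands the job in; it is judged then, once.
The state is a dict: "clock": time; "joint_positions": joint angles; "qd": joint speeds; "effort": joint torques, N m; "tool_pos": TCP position; "tool_rot": TCP orientation; "contact_force": force on the tool from outside, world axes, zero at the start; "torque": the same for the moment, N m; "opening": finger opening in m; "finger_force": force on a finger pad.
Only numpy, scipy, OpenCV 4.12 (cv2) and the standard library are available. Lean on these libraries where they do the work, as an engineer would, in place of code of your own. Each camera call takes 0.05 s, during which the arm holds its last target. There are 200 camera calls.

TASK

Swing the case's hinged cover right back, press every glass sample that lies on the bench fully home onto the brass studs of a bay of its own in the case, any bay will do, and then fold the cover shut. Do not knock over the red-capped jar.

Things in the scene. Friction and masses are not known exactly. Their poses are not given: they have to be found in the camera images.
- amber_mid (a point): amber glass sample, 50 mm high, 70 g: white foot 70 x 44 x 20 mm (x, y, z) and on its middle an upright amber glass slab 50 x 12 x 30 mm (long along x), the grip. Under the foot two sockets 16 x 16 mm, 12 deep, 18 mm either side of the middle along x; half a turn makes no difference. This point: its middle, 25 mm above the underside; z up. May be absent.
- green_mid (a point): green glass sample, 50 mm high, 70 g: white foot 70 x 44 x 20 mm (x, y, z) and on its middle an upright green glass slab 50 x 12 x 30 mm (long along x), the grip. Under the foot two sockets 16 x 16 mm, 12 deep, 18 mm either side of the middle along x; half a turn makes no difference. This point: its middle, 25 mm above the underside; z up. May be absent.
- blue_mid (a point): blue glass sample, 50 mm high, 70 g: white foot 70 x 44 x 20 mm (x, y, z) and on its middle an upright blue glass slab 50 x 12 x 30 mm (long along x), the grip. Under the foot two sockets 16 x 16 mm, 12 deep, 18 mm either side of the middle along x; half a turn makes no difference. This point: its middle, 25 mm above the underside; z up. May be absent.
- red_mid (a point): red glass sample, 50 mm high, 70 g: white foot 70 x 44 x 20 mm (x, y, z) and on its middle an upright red glass slab 50 x 12 x 30 mm (long along x), the grip. Under the foot two sockets 16 x 16 mm, 12 deep, 18 mm either side of the middle along x; half a turn makes no difference. This point: its middle, 25 mm above the underside; z up. May be absent.
- bay0 (a point): bay of the case, marked by a grey 70 x 44 mm pad: its middle on the base plate, 14 mm above the bench; x towards the hinge. Two sprung brass studs, 18 x 12, 9.5 mm high, 18 mm either side along x. A sample set on them stands 9 mm too high until pressed down (15 to 20 N) on the plate; they then grip it. Bays: a row along y, 60 mm apart.
- bay1 (a point): bay of the case, marked by a grey 70 x 44 mm pad: its middle on the base plate, 14 mm above the bench; x towards the hinge. Two sprung brass studs, 18 x 12, 9.5 mm high, 18 mm either side along x. A sample set on them stands 9 mm too high until pressed down (15 to 20 N) on the plate; they then grip it. Bays: a row along y, 60 mm apart.
- bay2 (a point): bay of the case, marked by a grey 70 x 44 mm pad: its middle on the base plate, 14 mm above the bench; x towards the hinge. Two sprung brass studs, 18 x 12, 9.5 mm high, 18 mm either side along x. A sample set on them stands 9 mm too high until pressed down (15 to 20 N) on the plate; they then grip it. Bays: a row along y, 60 mm apart.
- bay3 (a point): bay of the case, marked by a grey 70 x 44 mm pad: its middle on the base plate, 14 mm above the bench; x towards the hinge. Two sprung brass studs, 18 x 12, 9.5 mm high, 18 mm either side along x. A sample set on them stands 9 mm too high until pressed down (15 to 20 N) on the plate; they then grip it. Bays: a row along y, 60 mm apart.
- cover (a joint): hinge of the case's cover: 0 = shut, lying on the side walls; grows as its front edge swings up and back, stop at 1.8 rad. Starts between 0 and 0.45. Stiff: it stays at whatever angle it is left; about 3 N at the bar moves it. The cover is a framed clear panel 160 x 300 x 8 mm; shut, it clears well seated samples by 4 mm.
- cover_bar (a point): middle of the steel bar (12 mm thick, 96 mm long, parallel to the hinge) held 40 mm in front of the cover's front edge by two rods 80 mm apart; 72 mm above the bench when shut; it swings with the cover about the hinge at a radius of 200 mm.
- cover_hinge (a point): middle of the cover's hinge line, 68 mm above the bench on the case's back wall; axes of the case: x away from the robot, y along the hinge. The wooden case, fixed, is 160 x 300 mm (x, y); its middle lies 80 mm, its row of bays 103 mm from here along -x. Back and side walls 68 mm high, front lip 26 mm, all 6 mm thick.
- patina_jar: black jar with a red cap, 60 mm across, 61 mm high, loose; origin at the centre of its underside, z up. Not part of the job.

How it is judged:
By the outcome, as a careful person would: the job done as asked, in the order asked, and still so for the second after the job is handed in, with the robot touching nothing.
Of sample_amber, sample_green, sample_blue, sample_red only 3 to 4 are there at a start; the rules pass over those that are not, and their reading is None.
At some moment in a run one of sample_amber, sample_green, sample_blue, sample_red may be knocked a few centimetres aside while the robot is not near it.
It also fails if it takes over 210 s, if anything falls off the work surface, if the arm or the gripper's body presses on something with over 40 N, if the wrist force passes 120 N, or if a joint passes its speed limit or range.

## Working session

There is one attempt and no reset: what is moved stays moved. The work goes in short steps, Python scripts to look and compute and a tool call to move; the robot and the scene stay as the last step left them, time stands still between calls to the robot, and variables do not carry over. Pictures are saved under pics/ and viewed, at most 14 in all, crops included, and the job is handed in when it is done.

Besides the shell and the picture viewer there is one more tool, called after "Request:" in YAML: its name, and indented under it one key for each argument. step_arm: Moves the arm, as the interface text tells. Its arguments: {"type":"object","properties":{"rows":{"type":"array"}},"required":["rows"]}

```bash
mkdir -p pics; ls
cat > h.py <<'E'
import numpy as np, cv2
from bench import env
def grab(n,f=None):
    im,d=env.grab_frame(n)
    if f: cv2.imwrite('pics/'+f,im[:,:,::-1])
    return im,d
def pts(n,d):
    c=env.camera_info(n); v,u=np.mgrid[:420,:560]
    P=np.stack([(u-c['cx'])/c['fx']*d,(v-c['cy'])/c['fy']*d,d,np.ones_like(d)],-1)
    return (P@np.array(c['pose']).T)[...,:3]
def ray(n,u,v,z):
    c=env.camera_info(n);T=np.array(c['pose'])
    r=T[:3,:3]@np.array([(u-c['cx'])/c['fx'],(v-c['cy'])/c['fy'],1]);o=T[:3,3]
    return o+r*(z-o[2])/r[2]
E
python3 - <<'E'
from h import *
for n in('side','top'):
    im,d=grab(n,n+'0.png'); c=env.camera_info(n); print(n,c['fx'],np.round(c['pose'],3).tolist())
s=env.read_state();print({k:np.round(v,3).tolist() for k,v in s.items()})
E
```

```text
pics
side 502.549001966383 [[1.0, 0.002, 0.015, 0.535], [-0.014, -0.331, 0.944, -1.322], [0.007, -0.944, -0.331, 0.51], [0.0, 0.0, 0.0, 1.0]]
top 461.549381452957 [[0.137, -0.97, 0.202, 0.291], [-0.99, -0.136, 0.023, -0.111], [0.005, -0.204, -0.979, 1.336], [0.0, 0.0, 0.0, 1.0]]
{'clock': 0.1, 'joint_positions': [58.362, 7.512, 85.323, -0.0, 87.26, -4.892], 'qd': [0.005, -0.067, -0.033, -0.058, 0.01, 0.048], 'effort': [0.001, -56.134, -49.31, 0.077, 0.029, -0.0], 'tool_pos': [0.27, 0.535, 0.218], 'tool_rot': [[-0.893, 0.45, -0.001], [0.45, 0.893, -0.001], [0.0, -0.002, -1.0]], 'contact_force': [0.023, -0.462, -0.098], 'torque': [0.021, 0.026, 0.035], 'finger_force': 0.0, 'opening': 0.093}
```

View pics/top0.png

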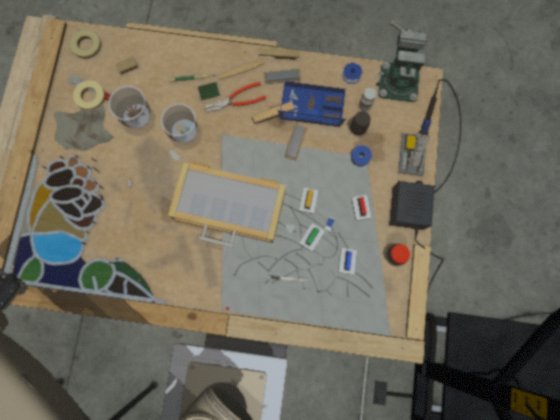

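View pics/side0.png

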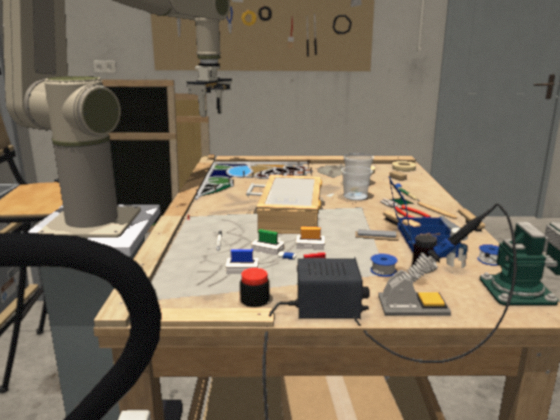

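The top view shows amber (309,199), red (362,207), green (312,237) and blue (348,261), the jar at (400,254), the case around (229,203) and its bar around (218,240). All four samples are present.

```bash
cat >> h.py <<'E'
HUE={'amber':(14,28),'green':(50,85),'blue':(105,128),'red':(0,8)}
SEED={'amber':(309,199),'red':(362,207),'green':(312,237),'blue':(348,261)}
def slab(im,name,seed=None,R=22,ztop=0.05):
    """colour mask near the seed -> slab-top middle (ray on z=ztop) and yaw of long axis"""
    hsv=cv2.cvtColor(im,cv2.COLOR_RGB2HSV);h,s,v=[hsv[...,i].astype(int) for i in range(3)]
    lo,hi=HUE[name];m=(h>=lo)&(h<=hi)
    if name=='red': m|=h>=172
    m&=(s>130)&(v>50)
    u0,v0=seed or SEED[name];w=np.zeros_like(m);w[v0-R:v0+R,u0-R:u0+R]=1;m&=w
    n,l,st,ce=cv2.connectedComponentsWithStats(m.astype(np.uint8));
    k=1+np.argmax(st[1:,4]);vv,uu=np.nonzero(l==k)
    P=np.array([ray('top',a,b,ztop)[:2] for a,b in zip(uu,vv)])
    c=P.mean(0);w_,E=np.linalg.eigh(np.cov((P-c).T));e=E[:,1]
    return c,np.degrees(np.arctan2(e[1],e[0]))%180,len(uu),ce[k]
def foot(im,seed,R=18,z=0.02):
    """white foot + slab blob -> rect"""
    hsv=cv2.cvtColor(im,cv2.COLOR_RGB2HSV);u0,v0=seed
    m=((hsv[...,2]>175)&(hsv[...,1]<45)).astype(np.uint8)
    w=np.zeros_like(m);w[v0-R:v0+R,u0-R:u0+R]=1;m&=w
    vv,uu=np.nonzero(m)
    P=np.array([ray('top',a,b,z)[:2] for a,b in zip(uu,vv)],np.float32)
    (c,(a,b),t)=cv2.minAreaRect(P*1000);
    return np.array(c)/1000,(a,b),(t if a>b else t+90)%180,len(uu)
E
python3 - <<'E'
from h import *
im,d=grab('top');P=pts('top',d)
for n in SEED:
    c,y,k,ce=slab(im,n);print(n,c.round(4),round(y,1),k,ce.round(1))
    f=foot(im,SEED[n]);print('   foot',f[0].round(4),np.round(f[1],0),round(f[2],1),f[3])
for q in[(176,164),(285,184),(276,241),(168,220),(230,203),(201,237),(235,243),(230,225),(230,180),(400,254),(180,130),(127,105)]:print(q,P[q[1],q[0]].round(3))
x=cv2.resize(im[150:290,160:420],None,fx=3,fy=3,interpolation=cv2.INTER_CUBIC);cv2.imwrite('pics/c0.png',x[:,:,::-1])
E
```

```text
amber [ 0.6008 -0.1595] 176.3 61 [308.5 198.5]
   foot [ 0.6039 -0.161 ] [38. 61.] 176.3 75
red [ 0.6008 -0.3139] 16.0 58 [362.2 205.8]
   foot [ 0.6037 -0.317 ] [60. 37.] 16.8 40
green [ 0.4959 -0.183 ] 156.0 44 [312.1 235.5]
   foot [ 0.5055 -0.1895] [43. 84.] 147.4 80
blue [ 0.4414 -0.2905] 180.0 57 [348. 260.]
   foot [ 0.443  -0.2937] [38. 62.] 178.4 109
(176, 164) [0.663 0.247 0.001]
(285, 184) [ 0.647 -0.086  0.002]
(276, 241) [ 0.473 -0.083 -0.   ]
(168, 220) [0.491 0.239 0.001]
(230, 203) [0.55  0.057 0.081]
(201, 237) [0.444 0.12  0.084]
(235, 243) [0.45  0.034 0.005]
(230, 225) [0.489 0.047 0.078]
(230, 180) [0.618 0.068 0.072]
(400, 254) [ 0.477 -0.43   0.061]
(180, 130) [0.76  0.246 0.033]
(127, 105) [0.825 0.428 0.011]
```

View pics/c0.png

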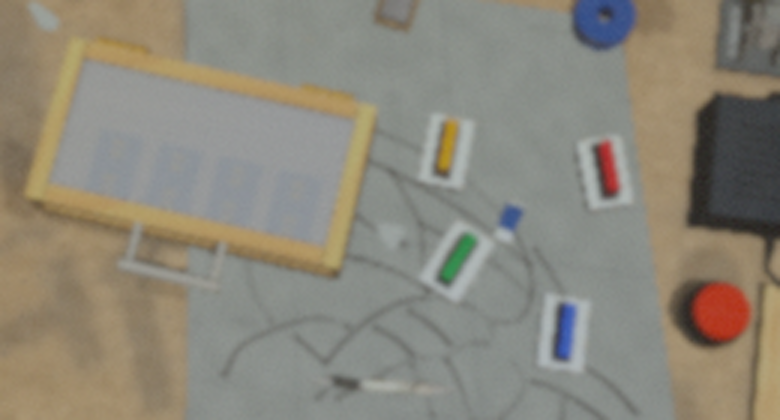

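Crop: cover nearly shut (corners crop (75,45),(372,105),(338,268),(32,195)), bar from (122,264) to (216,287). Now I'll fit the cover plane and the case frame.

Run:
```python
from h import *
im,d=grab('top');P=pts('top',d)
b=np.zeros(d.shape,bool);b[158:250,165:295]=1
m=b&(P[...,2]>.055)&(P[...,2]<.2)
n,l,st,ce=cv2.connectedComponentsWithStats(m.astype(np.uint8));k=1+np.argmax(st[1:,4]);m=l==k
Q=P[m]
sel=np.ones(len(Q),bool)
for _ in range(5):
    A=np.c_[Q[:,:2],np.ones(len(Q))];co=np.linalg.lstsq(A[sel],Q[sel,2],rcond=None)[0];r=Q[:,2]-A@co;sel=abs(r)<.006
print('plane',co,'slope deg',np.degrees(np.arctan(np.hypot(*co[:2]))),np.degrees(np.arctan2(co[1],co[0])),sel.sum(),len(Q))
c,s,t=cv2.minAreaRect((Q[sel][:,:2]*1000).astype(np.float32));print('rect',c,s,t)
print(cv2.boxPoints((c,s,t)).round(0).tolist())
print('z quantiles',np.quantile(Q[:,2],[0,.05,.5,.95,1]))
# pads via clear cover? jar
hsv=cv2.cvtColor(im,cv2.COLOR_RGB2HSV)
for q in[(200.7,238),(232,245.7)]:
  for z in(.072,.08,.09):print(q,z,ray('top',*q,z).round(3))
```

```text
plane [-0.01533451  0.00226756  0.08459425] slope deg 0.8880856992648677 171.5884436578023 6079 6282
rect (539.880615234375, 68.22770690917969) (301.5452880859375, 213.00628662109375) 84.65099334716797
[[420.0, -72.0], [632.0, -92.0], [660.0, 208.0], [448.0, 228.0]]
z quantiles [0.05594326 0.07154391 0.07616904 0.08107221 0.08647657]
(200.7, 238) 0.072 [0.443 0.122 0.072]
(200.7, 238) 0.08 [0.442 0.121 0.08 ]
(200.7, 238) 0.09 [0.441 0.119 0.09 ]
(232, 245.7) 0.072 [0.434 0.033 0.072]
(232, 245.7) 0.08 [0.433 0.032 0.08 ]
(232, 245.7) 0.09 [0.432 0.031 0.09 ]
```

Request:
step_arm:
  rows:
    - [[1.4,-3.8,0],-0.1,-0.4]
    - [[1.4,-3.8,0],-0.1,-0.4]
    - [[1.4,-3.8,0],-0.1,-0.4]
    - [[1.4,-3.8,0],-0.1,-0.4]
    - [[1.4,-3.8,0],-0.1,-0.4]
    - [[1.4,-3.8,0],-0.1,-0.4]
    - [[1.4,-3.8,0],-0.1,-0.4]
    - [[1.4,-3.8,0],-0.1,-0.4]
    - [[1.4,-3.8,0],-0.1,-0.4]
    - [[1.4,-3.8,0],-0.1,-0.4]
    - [[1.4,-3.8,0],-0.1,-0.4]
    - [[1.4,-4.0,0],-0.1,-0.4]

```text
clock: 1.4
tool_pos: [0.4382, 0.0763, 0.2187]
tool_rot: [[0.1, 0.995, 0.0], [0.995, -0.1, 0.0], [0.0, 0.0, -1.0]]
contact_force: [0.5, 0.3, -0.3]
opening: 0.0281
finger_force: 0.0
```

Request:
step_arm:
  rows:
    - [[0,0,-3],0,-0.4]
    - [[0,0,-3],0,-0.4]
    - [[0,0,-3],0,-0.4]
    - [[0,0,-3],0,-0.4]
    - [[0,0,-2.5],0,-0.4]
    - [[0,0,-1],0,-0.4]
    - [[0,0,-1],0,-0.4]
    - [[0,0,0],0,-1]
    - [[0,0,0],0,-1]
    - [[0,0,0],0,-1]
    - [[0,0,0],0,-1]
    - [[0,0,0],0,-1]

```text
clock: 2.6
tool_pos: [0.4383, 0.078, 0.0542]
tool_rot: [[0.096, 0.995, 0.001], [0.995, -0.096, 0.0], [0.0, 0.001, -1.0]]
contact_force: [-2.2, 1.0, 2.3]
opening: 0.0108
finger_force: 30.0
```

Request:
step_arm:
  rows:
    - [[0.08,-0.01,1.39],0,-1]
    - [[0.17,-0.02,1.39],0,-1]
    - [[0.27,-0.03,1.37],0,-1]
    - [[0.36,-0.03,1.35],0,-1]
    - [[0.45,-0.04,1.32],0,-1]
    - [[0.55,-0.05,1.28],0,-1]
    - [[0.63,-0.06,1.24],0,-1]

```text
clock: 3.3
tool_pos: [0.4645, 0.0751, 0.1483]
tool_rot: [[0.096, 0.995, 0.003], [0.995, -0.096, -0.0], [-0.0, 0.003, -1.0]]
contact_force: [10.2, -0.6, -9.3]
opening: 0.0114
finger_force: 30.0
```

Request:
step_arm:
  rows:
    - [[0.85,-0.08,1.15],0,-1]
    - [[0.85,-0.08,1.13],0,-1]
    - [[0.88,-0.08,1.08],0,-1]
    - [[0.95,-0.09,1.02],0,-1]
    - [[1.02,-0.1,0.95],0,-1]

```text
clock: 3.8
tool_pos: [0.507, 0.0712, 0.2018]
tool_rot: [[0.096, 0.995, -0.004], [0.995, -0.096, 0.0], [-0.0, -0.004, -1.0]]
contact_force: [-11.3, 1.4, 8.1]
opening: 0.0109
finger_force: 30.0
```

Request:
step_arm:
  rows:
    - [[1.02,-0.1,0.94],0,-1]
    - [[1.14,-0.11,0.8],0,-1]
    - [[1.19,-0.12,0.72],0,-1]
    - [[1.24,-0.12,0.63],0,-1]
    - [[1.28,-0.12,0.54],0,-1]
    - [[1.31,-0.13,0.45],0,-1]

```text
clock: 4.4
tool_pos: [0.5804, 0.064, 0.243]
tool_rot: [[0.096, 0.995, -0.001], [0.995, -0.096, -0.0], [-0.0, -0.001, -1.0]]
contact_force: [-3.9, 0.2, 5.7]
opening: 0.011
finger_force: 30.0
```

Request:
step_arm:
  rows:
    - [[1.33,-0.13,0.42],0,-1]
    - [[1.36,-0.13,0.27],0,-1]
    - [[1.38,-0.13,0.17],0,-1]
    - [[1.39,-0.13,0.07],0,-1]
    - [[1.39,-0.13,-0.03],0,-1]
    - [[1.38,-0.13,-0.12],0,-1]

```text
clock: 5.0
tool_pos: [0.6631, 0.0559, 0.2507]
tool_rot: [[0.096, 0.995, 0.0], [0.995, -0.096, -0.0], [-0.0, 0.0, -1.0]]
contact_force: [-3.3, -1.1, 3.1]
opening: 0.0112
finger_force: 30.0
```

Request:
step_arm:
  rows:
    - [[1.0,-0.1,-0.14],0,-1]
    - [[0.7,-0.07,-0.13],0,-1]
    - [[0.4,-0.04,-0.09],0,-1]
    - [[0,0,0],0,-1]

```text
clock: 5.4
tool_pos: [0.6844, 0.0539, 0.246]
tool_rot: [[0.096, 0.995, 0.001], [0.995, -0.096, -0.0], [-0.0, 0.001, -1.0]]
contact_force: [1.7, -1.9, 3.5]
opening: 0.0109
finger_force: 30.0
```

Request:
step_arm:
  rows:
    - [[0.3,-0.03,-0.08],0,-1]
    - [[0.3,-0.03,-0.08],0,-1]
    - [[0,0,0],0,-1]

```text
clock: 5.7
tool_pos: [0.6866, 0.0537, 0.2453]
tool_rot: [[0.096, 0.995, -0.006], [0.995, -0.096, -0.0], [-0.001, -0.006, -1.0]]
contact_force: [-21.5, -1.4, 16.2]
opening: 0.011
finger_force: 30.0
```

Request:
step_arm:
  rows:
    - [[-0.3,0.03,0.05],0,-1]
    - [[0,0,0],0,-0.3]
    - [[0,0,0],0,-0.3]
    - [[0,0,2],0,-0.3]
    - [[0,0,3],0,-0.3]
    - [[0,0,3],0,-0.3]
    - [[-4,0,0],0,0]
    - [[-4,0,0],0,0.2]
    - [[-4,0,0],0,0.2]
    - [[-4,0,0],0,0.2]
    - [[-4,1.5,-1],0,0.2]
    - [[-4,1.5,-2],0,0.2]

```text
clock: 6.9
tool_pos: [0.4461, 0.0841, 0.295]
tool_rot: [[0.097, 0.995, 0.003], [0.995, -0.097, 0.001], [0.001, 0.003, -1.0]]
contact_force: [-1.4, 1.3, 0.4]
opening: 0.0558
finger_force: 0.0
```

Request:
step_arm:
  rows:
    - [[-2,4,0],0,0.2]
    - [[-2,4,0],0,0.2]
    - [[-2,4,0],0,0.2]
    - [[0,4,0],0,0.2]
    - [[0,4,0],0,0.2]
    - [[0,4,0],0,0.2]

```text
clock: 7.5
tool_pos: [0.3861, 0.3258, 0.294]
tool_rot: [[0.095, 0.995, 0.0], [0.995, -0.095, 0.0], [0.0, 0.0, -1.0]]
contact_force: [0.7, 0.3, -0.2]
opening: 0.0562
finger_force: 0.0
```

Run:
```python
from h import *
im,d=grab('top')
for n in SEED:
    c,y,k,ce=slab(im,n);print(n,c.round(4),round(y,1),k,ce.round(1))
x=cv2.resize(im[130:280,160:420],None,fx=3,fy=3,interpolation=cv2.INTER_CUBIC);cv2.imwrite('pics/c1.png',x[:,:,::-1])
```

```text
amber [ 0.6011 -0.1594] 175.7 60 [308.5 198.4]
red [ 0.6006 -0.314 ] 15.4 58 [362.2 205.8]
green [ 0.4962 -0.183 ] 155.7 42 [312.1 235.4]
blue [ 0.4417 -0.2904] 179.5 56 [348.  259.9]
```

View pics/c1.png

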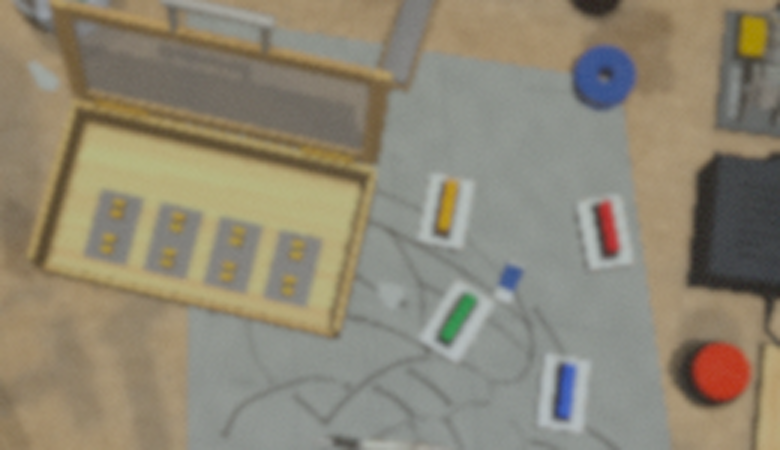

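The cover is fully back. The four grey pads with two brass studs each are clearly visible (crop x≈85–320, y≈190–305).

```bash
cat >> h.py <<'E'
def sample(im,name,seed=None):
    return slab(im,name,seed,ztop=0.035)   # silhouette is symmetric about the slab's middle
E
python3 - <<'E'
from h import *
im,d=grab('top')
for n in SEED:
    c,y,k,ce=sample(im,n);f=foot(im,(int(ce[0]+.5),int(ce[1]+.5)),z=.01);print(n,c.round(4),round(y,1),'foot',f[0].round(4),round(f[2],1))
hsv=cv2.cvtColor(im,cv2.COLOR_RGB2HSV);S=hsv[...,1].astype(int)
roi=np.zeros(S.shape,bool);roi[185:240,180:275]=1
m=(roi&(S<80)).astype(np.uint8)
m=cv2.morphologyEx(m,cv2.MORPH_CLOSE,np.ones((7,7)))
n,l,st,ce=cv2.connectedComponentsWithStats(m)
C=[]
for k in range(1,n):
    if st[k,4]>150:
        vv,uu=np.nonzero(l==k);P=np.array([ray('top',a,b,.014)[:2] for a,b in zip(uu,vv)])
        c,s,t=cv2.minAreaRect((P*1000).astype(np.float32));print('pad',P.mean(0).round(4),np.round(c,1),np.round(s,0),round(t,1),st[k,4])
        # studs
        q=(l==k)&(S>100); 
        vv,uu=np.nonzero(q);Q=np.array([ray('top',a,b,.019)[:2] for a,b in zip(uu,vv)])
        _,_,ct=cv2.kmeans(Q.astype(np.float32),2,None,(3,50,1e-5),5,cv2.KMEANS_PP_CENTERS);e=ct[0]-ct[1]
        print('   studs',ct.mean(0).round(4),np.linalg.norm(e).round(4),np.degrees(np.arctan2(e[1],e[0])).round(1)%180)
E
```

```text
amber [ 0.6043 -0.1601] 176.1 foot [ 0.6059 -0.1614] 176.3
red [ 0.6042 -0.3163] 15.6 foot [ 0.6066 -0.318 ] 16.4
green [ 0.4985 -0.1839] 155.7 foot [ 0.5084 -0.1902] 146.1
blue [ 0.4436 -0.2923] 0.3 foot [ 0.4435 -0.2946] 0.0Traceback (most recent call last):
  File "<stdin>", line 13, in <module>
  File "h.py", line 12, in ray
    c=env.camera_info(n);T=np.array(c['pose'])
ValueError: time passes only in moves, steps and waits
```

```bash
sed -i "s/^def ray/INFO={n:env.camera_info(n) for n in('side','top')}\ndef ray/; s/    c=env.camera_info(n);T=/    c=INFO[n];T=/" h.py
cat >> h.py <<'E'
def bays(im):
    S=cv2.cvtColor(im,cv2.COLOR_RGB2HSV)[...,1].astype(int)
    roi=np.zeros(S.shape,bool);roi[185:240,180:275]=1
    m=cv2.morphologyEx((roi&(S<80)).astype(np.uint8),cv2.MORPH_CLOSE,np.ones((7,7)))
    n,l,st,ce=cv2.connectedComponentsWithStats(m)
    for k in range(1,n):
        if st[k,4]<150: continue
        vv,uu=np.nonzero(l==k);P=np.array([ray('top',a,b,.014)[:2] for a,b in zip(uu,vv)])
        c,s,t=cv2.minAreaRect((P*1000).astype(np.float32));print('pad',P.mean(0).round(4),np.round(c,1),np.round(s,0),round(t,1),st[k,4])
        vv,uu=np.nonzero((l==k)&(S>100))
        if len(vv)<6: continue
        Q=np.array([ray('top',a,b,.019)[:2] for a,b in zip(uu,vv)])
        _,_,ct=cv2.kmeans(Q.astype(np.float32),2,None,(3,50,1e-5),5,cv2.KMEANS_PP_CENTERS);e=ct[0]-ct[1]
        print('   studs',ct.mean(0).round(4),np.linalg.norm(e).round(4),np.degrees(np.arctan2(e[1],e[0])).round(1)%180)
E
python3 - <<'E'
from h import *
im,d=grab('top');bays(im)
E
```

```text
pad [0.54  0.063] [537.3  68.7] [161. 272.] 7.9 3962
   studs [0.5281 0.0695] 0.1231 76.1
```

```bash
sed -i "s/cv2.morphologyEx((roi&(S<80))/cv2.morphologyEx((roi\&(S<45))/;s/np.ones((7,7))/np.ones((3,3))/" h.py
python3 - <<'E'
from h import *
im,d=grab('top');h=cv2.cvtColor(im,cv2.COLOR_RGB2HSV)
for q in[(197,206),(217,211),(250,190),(208,208),(199,200),(196,211),(220,204)]:print(q,h[q[1],q[0]])
bays(im)
E
```

```text
(197, 206) [ 30  12 126]
(217, 211) [ 21  20 129]
(250, 190) [ 27  78 182]
(208, 208) [ 28  73 182]
(199, 200) [ 22 139 152]
(196, 211) [ 22 102 140]
(220, 204) [ 22  86 136]
pad [0.5434 0.1584] [544.3 159. ] [41. 66.] 85.3 225
pad [0.5376 0.099 ] [539.1  99.4] [41. 66.] 85.5 233
pad [0.5328 0.039 ] [533.6  39.1] [41. 67.] 83.8 242
pad [ 0.5265 -0.0206] [527.7 -21. ] [42. 67.] 83.8 255
pad [0.467  0.0387] [472.3  26. ] [20. 96.] 7.9 150
```

Request:
step_arm:
  rows:
    - [[0.94,-4.25,-1],0.101,0]
    - [[0.94,-4.25,-1],0.101,0]
    - [[0.94,-4.25,-1],0.101,0]
    - [[0.94,-4.25,-1],0.101,0]
    - [[0.94,-4.25,-1],0.101,0]
    - [[0.94,-4.25,-1],0.101,0]
    - [[0.94,-4.25,-1],0.101,0]
    - [[0.94,-4.25,-1],0.101,0]
    - [[0.94,-4.25,-1],0.101,0]
    - [[0.94,-4.25,-1],0.101,0]
    - [[0.94,-4.25,-1],0.101,0]
    - [[0.94,-4.25,-1],0.101,0]

```text
clock: 8.9
tool_pos: [0.4986, -0.1892, 0.1741]
tool_rot: [[-0.899, 0.437, 0.0], [0.437, 0.899, -0.001], [-0.001, -0.0, -1.0]]
contact_force: [0.5, 0.8, 0.2]
opening: 0.0468
finger_force: 0.0
```

Run:
```python
from h import *
im,d=grab('side','s1.png')
x=cv2.resize(im[150:310,190:380],None,fx=4,fy=3.6,interpolation=cv2.INTER_CUBIC);cv2.imwrite('pics/s1.png',x[:,:,::-1])
s=env.read_state();print(s['tool_pos'],s['joint_positions'])
```

```text
[ 0.49821371 -0.194471    0.17189669] [-26.68300721  -1.08180174  99.05669843  -0.18942564  82.0325715
 -91.06408933]
```

View pics/s1.png

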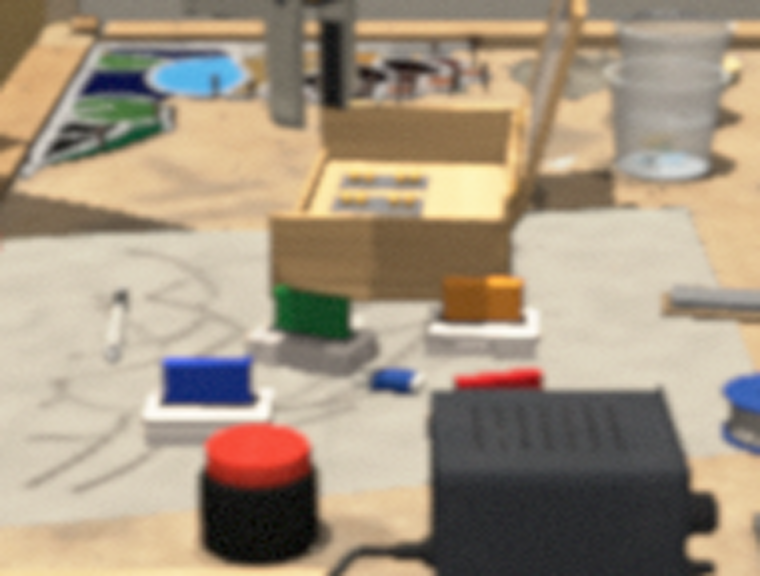

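Side view: samples sit upright (green at crop (312,315), amber (485,298), blue (207,380)), fingers above, cover leaning back at (550,110). Descending on green.

Request:
step_arm:
  rows:
    - [[0,0,0],0,0]
    - [[0,0,0],0,0]
    - [[0,0,-3],0,0]
    - [[0,0,-3],0,0]
    - [[0,0,-3],0,0]

```text
clock: 9.45
tool_pos: [0.4999, -0.1852, 0.0845]
tool_rot: [[-0.898, 0.439, 0.002], [0.439, 0.898, -0.001], [-0.002, 0.0, -1.0]]
contact_force: [0.1, 0.3, 0.3]
opening: 0.0464
finger_force: 0.0
```

Request:
step_arm:
  rows:
    - [[-0.1,0.1,-2.2],0,0]
    - [[0,0,-2],0,0]
    - [[0,0,-1.2],0,0]
    - [[0,0,-0.7],0,0]
    - [[0,0,0],0,-1]
    - [[0,0,0],0,-1]
    - [[0,0,0],0,-1]
    - [[0,0,0],0,-1]
    - [[0,0,0],0,-1]

```text
clock: 10.35
tool_pos: [0.4989, -0.1853, 0.0238]
tool_rot: [[-0.898, 0.439, 0.001], [0.439, 0.898, -0.0], [-0.001, -0.0, -1.0]]
contact_force: [0.2, -1.2, 0.8]
opening: 0.0121
finger_force: 30.0
```

Request:
step_arm:
  rows:
    - [[0,0,3],0,-1]
    - [[0,0,4],0,-1]
    - [[0,0,4],0.06,-1]
    - [[0.48,2.75,1.6],0.1,-1]
    - [[0.48,2.75,0],0.1,-1]
    - [[0.48,2.74,0],0.1,-1]
    - [[0.48,2.74,0],0,-1]
    - [[0.48,2.74,0],0,-1]
    - [[0.48,2.74,0],0,-1]
    - [[0,0,0],0,-1]
    - [[0,0,0],0,-1]

```text
clock: 11.45
tool_pos: [0.5272, -0.0202, 0.1492]
tool_rot: [[-0.996, 0.093, -0.0], [0.093, 0.996, -0.0], [0.0, -0.0, -1.0]]
contact_force: [-0.4, -0.3, -0.2]
opening: 0.0117
finger_force: 30.0
```

Run:
```python
from h import *
im,d=grab('side');s=env.read_state();print(s['tool_pos'].round(4))
x=cv2.resize(im[120:260,230:370],None,fx=4,fy=4,interpolation=cv2.INTER_CUBIC);cv2.imwrite('pics/s2.png',x[:,:,::-1])
```

```text
[ 0.5272 -0.0209  0.1492]
```

View pics/s2.png

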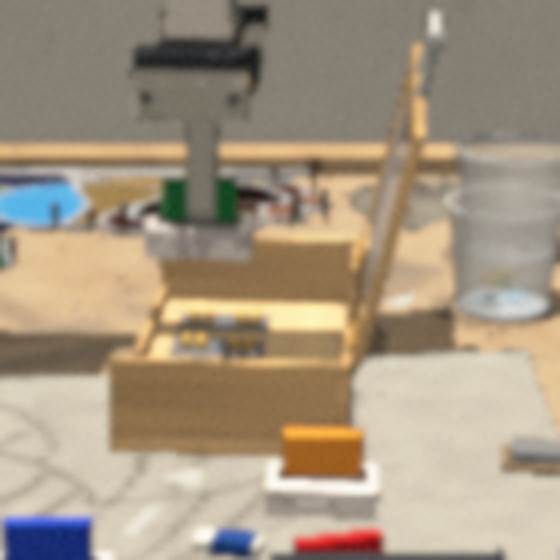

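Green is held upright, slab centred on the finger (crop x≈200 for both). Descending onto the right-most bay.

Request:
step_arm:
  rows:
    - [[0.1,0,-3],0,-1]
    - [[0,0,-3],0,-1]
    - [[0,0,-2],0,-1]
    - [[0,0,-1],0,-1]
    - [[0,0,-0.7],0,-1]
    - [[0,0,-0.4],0,-1]
    - [[0,0,-0.2],0,-1]
    - [[0,0,0],0,-1]

```text
clock: 12.3
tool_pos: [0.5289, -0.0206, 0.0469]
tool_rot: [[-0.996, 0.095, 0.001], [0.095, 0.996, -0.0], [-0.001, -0.0, -1.0]]
contact_force: [0.3, 0.2, -0.2]
opening: 0.0117
finger_force: 30.0
```

Request:
step_arm:
  rows:
    - [[0,0,-0.2],0,-1]
    - [[0,0,-0.2],0,-1]
    - [[0,0,0],0,-1]

```text
clock: 12.6
tool_pos: [0.5291, -0.0206, 0.0434]
tool_rot: [[-0.996, 0.094, 0.002], [0.094, 0.996, -0.0], [-0.002, -0.0, -1.0]]
contact_force: [-1.3, -1.1, 3.5]
opening: 0.0116
finger_force: 30.0
```

Request:
step_arm:
  rows:
    - [[0,0,-0.2],0,-1]
    - [[0,0,-0.2],0,-1]
    - [[0,0,-0.2],0,-1]
    - [[0,0,0],0,-1]

```text
clock: 13.0
tool_pos: [0.5292, -0.0205, 0.0378]
tool_rot: [[-0.996, 0.094, 0.002], [0.094, 0.996, -0.0], [-0.002, -0.0, -1.0]]
contact_force: [-4.2, -0.3, 9.7]
opening: 0.0116
finger_force: 30.0
```

Request:
step_arm:
  rows:
    - [[0,0,-0.2],0,-1]
    - [[0,0,-0.2],0,-1]
    - [[0,0,0],0,-1]

```text
clock: 13.3
tool_pos: [0.5303, -0.0207, 0.037]
tool_rot: [[-0.996, 0.094, 0.003], [0.094, 0.996, -0.001], [-0.003, -0.0, -1.0]]
contact_force: [-16.3, 1.3, 38.2]
opening: 0.0117
finger_force: 30.0
```

Request:
step_arm:
  rows:
    - [[0,0,0.1],0,0]
    - [[0,0,0],0,0]
    - [[0,0,0],0,0]
    - [[0,0,3],0,0]
    - [[0,0,4],0,0]
    - [[0,0,5],0,0]
    - [[-2,3,4],0,0]
    - [[-3,5,0],0,0]
    - [[-3,5,0],0,0]
    - [[-3,5,0],0,0]
    - [[-3,5,0],0,0]
    - [[-2,5,0],0,0]

```text
clock: 14.5
tool_pos: [0.3867, 0.2265, 0.1902]
tool_rot: [[-0.995, 0.095, 0.0], [0.095, 0.995, 0.0], [-0.0, 0.0, -1.0]]
contact_force: [1.5, 0.9, 0.9]
opening: 0.0465
finger_force: 0.0
```

```bash
cat >> h.py <<'E'
def look(fn,names):
    im,d=grab('top');P=pts('top',d);print(env.read_state()['tool_pos'].round(4))
    for n in names:
        c,y,k,ce=sample(im,n,R=30) if 0 else slab(im,n,R=28,ztop=.035)
        f=foot(im,(int(ce[0]+.5),int(ce[1]+.5)),z=.01);print(n,c.round(4),round(y,1),k,'foot',f[0].round(4),np.round(f[1]),round(f[2],1))
    x=cv2.resize(im[130:280,160:420],None,fx=3,fy=3,interpolation=cv2.INTER_CUBIC);cv2.imwrite('pics/'+fn,x[:,:,::-1])
    return im,P
E
python3 - <<'E'
from h import *
im,P=look('c2.png',['amber','blue','red'])
# green slab top height in bay
h=cv2.cvtColor(im,cv2.COLOR_RGB2HSV);m=(h[...,0]>50)&(h[...,0]<85)&(h[...,1]>130);m[:185]=0;m[245:]=0;m[:,:180]=0;m[:,285:]=0
q=P[m];print(len(q),q.mean(0).round(4),np.quantile(q[:,2],[.5,.8,.95]))
E
```

```text
[0.3837 0.2332 0.1903]
amber [ 0.6043 -0.1601] 176.1 60 foot [ 0.6071 -0.1616] [40. 66.] 175.6
blue [ 0.443  -0.2925] 179.8 58 foot [ 0.444  -0.2946] [40. 66.] 179.8
red [ 0.6042 -0.3163] 15.6 59 foot [ 0.6065 -0.3178] [65. 40.] 16.8
32 [ 0.5261 -0.0208  0.0644] [0.0645565  0.06661006 0.06821224]
```

View pics/c2.png

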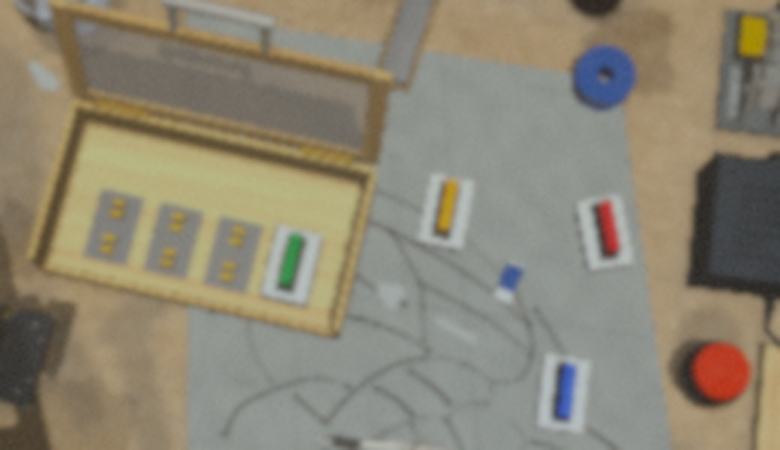

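Green sits flat in the right-most bay (top at 64 mm, seated) and the others haven't moved. Next blue.

Request:
step_arm:
  rows:
    - [[0.5,-4.4,0],0.01,0]
    - [[0.5,-4.4,0],0.01,0]
    - [[0.5,-4.4,0],0.01,0]
    - [[0.5,-4.4,0],0.01,0]
    - [[0.5,-4.4,0],0.01,0]
    - [[0.5,-4.4,0],0.01,0]
    - [[0.5,-4.4,0],0.01,0]
    - [[0.5,-4.4,0],0.01,0]
    - [[0.5,-4.4,0],0.01,0]
    - [[0.5,-4.4,0],0,0]
    - [[0.5,-4.4,0],0,0]
    - [[0.5,-4.4,0],0,0]

```text
clock: 15.75
tool_pos: [0.4479, -0.3049, 0.1898]
tool_rot: [[-1.0, 0.005, -0.0], [0.005, 1.0, 0.0], [0.0, 0.0, -1.0]]
contact_force: [0.7, 1.0, 0.7]
opening: 0.0468
finger_force: 0.0
```

Request:
step_arm:
  rows:
    - [[0,0,0],0,0]
    - [[0,0,-3],0,0]
    - [[0,0,-3],0,0]
    - [[0,0,-3],0,0]
    - [[0,0,0],0,0]

```text
clock: 16.25
tool_pos: [0.4452, -0.3, 0.0952]
tool_rot: [[-1.0, 0.005, -0.007], [0.005, 1.0, 0.006], [0.007, 0.006, -1.0]]
contact_force: [-1.5, 1.4, -0.0]
opening: 0.0467
finger_force: 0.0
```

Request:
step_arm:
  rows:
    - [[-0.1,0.5,0],0,0]
    - [[0,0,-2.5],0,0]
    - [[0,0,-2.5],0,0]
    - [[0,0,-1.4],0,0]
    - [[0,0,-0.7],0,0]
    - [[0,0,0],0,-1]
    - [[0,0,0],0,-1]
    - [[0,0,0],0,-1]
    - [[0,0,0],0,-1]
    - [[0,0,0],0,-1]

```text
clock: 17.25
tool_pos: [0.4477, -0.2978, 0.03]
tool_rot: [[-1.0, 0.005, 0.001], [0.005, 1.0, -0.0], [-0.001, -0.0, -1.0]]
contact_force: [0.4, -0.1, 6.1]
opening: 0.0116
finger_force: 30.0
```

Request:
step_arm:
  rows:
    - [[0,0,0],0,0]
    - [[0,0,0],0,0]
    - [[-0.4,0.3,0],0,0]
    - [[0,0,0],0,0]
    - [[0,0,0],0,0]

```text
clock: 17.75
tool_pos: [0.443, -0.2945, 0.0293]
tool_rot: [[-1.0, 0.005, -0.0], [0.005, 1.0, 0.0], [0.0, 0.0, -1.0]]
contact_force: [0.1, -1.0, 0.2]
opening: 0.0449
finger_force: 0.0
```

Request:
step_arm:
  rows:
    - [[0,0,-0.6],0,0]
    - [[0,0,0],0,0]
    - [[0,0,0],0,-1]
    - [[0,0,0],0,-1]
    - [[0,0,0],0,-1]
    - [[0,0,0],0,-1]
    - [[0,0,0],0,-1]

```text
clock: 18.45
tool_pos: [0.4434, -0.2949, 0.0236]
tool_rot: [[-1.0, 0.005, 0.0], [0.005, 1.0, -0.0], [-0.0, -0.0, -1.0]]
contact_force: [-0.3, -0.3, -0.6]
opening: 0.0116
finger_force: 30.0
```

Request:
step_arm:
  rows:
    - [[0,0,3],0,-1]
    - [[0,0,4],0,-1]
    - [[0,0,4],0,-1]
    - [[1.1,4.2,1.6],-0.022,-1]
    - [[1.1,4.2,0],-0.022,-1]
    - [[1.1,4.2,0],-0.022,-1]
    - [[1.1,4.2,0],-0.021,-1]
    - [[1.1,4.2,0],0,-1]
    - [[1.2,4.2,0],0,-1]
    - [[1.2,4.2,0],0,-1]
    - [[1.1,4.0,0],0,-1]
    - [[0,0,0],0,-1]

```text
clock: 19.65
tool_pos: [0.5337, 0.0439, 0.1493]
tool_rot: [[-0.996, 0.087, 0.0], [0.087, 0.996, 0.002], [-0.0, 0.002, -1.0]]
contact_force: [0.1, -0.6, -0.4]
opening: 0.0116
finger_force: 30.0
```

Request:
step_arm:
  rows:
    - [[0,0,0],0,-1]
    - [[0,0,0],0,-1]
    - [[0,0,-3],0,-1]
    - [[0,0,-2],0,-1]
    - [[0,0,0],0,-1]
    - [[0,0,0],0,-1]
    - [[0,0,0],0,-1]

```text
clock: 20.35
tool_pos: [0.5342, 0.0386, 0.1009]
tool_rot: [[-0.996, 0.093, 0.002], [0.093, 0.996, -0.0], [-0.002, 0.0, -1.0]]
contact_force: [0.5, -0.0, -0.9]
opening: 0.0116
finger_force: 30.0
```

Request:
step_arm:
  rows:
    - [[0,0.05,-2.5],0,-1]
    - [[0,0,-1.5],0,-1]
    - [[0,0,-0.8],0,-1]
    - [[0,0,-0.5],0,-1]
    - [[0,0,-0.2],0,-1]
    - [[0,0,-0.2],0,-1]
    - [[0,0,-0.2],0,-1]
    - [[0,0,0],0,-1]
    - [[0,0,0],0,-1]

```text
clock: 21.25
tool_pos: [0.5342, 0.0399, 0.0416]
tool_rot: [[-0.996, 0.092, 0.002], [0.092, 0.996, 0.0], [-0.002, 0.0, -1.0]]
contact_force: [-1.6, 0.4, 6.3]
opening: 0.0119
finger_force: 30.0
```

Request:
step_arm:
  rows:
    - [[0,0,-0.2],0,-1]
    - [[0,0,-0.2],0,-1]
    - [[0,0,-0.2],0,-1]
    - [[0,0,-0.2],0,-1]
    - [[0,0,0],0,-1]
    - [[0,0,0],0,-1]

```text
clock: 21.85
tool_pos: [0.535, 0.0398, 0.037]
tool_rot: [[-0.996, 0.091, 0.003], [0.091, 0.996, -0.0], [-0.003, -0.0, -1.0]]
contact_force: [-17.5, -0.1, 36.9]
opening: 0.0116
finger_force: 30.0
```

Request:
step_arm:
  rows:
    - [[0,0,0.1],0,0]
    - [[0,0,0],0,0]
    - [[0,0,0],0,0]
    - [[0,0,3],0,0]
    - [[0,0,4],0,0]
    - [[0,0,5],0,0]
    - [[-2,3,4],0,0]
    - [[-3,5,0],0,0]
    - [[-3,5,0],0,0]
    - [[-3,4,0],0,0]
    - [[-3,2,0],0,0]
    - [[0,0,0],0,0]

```text
clock: 23.05
tool_pos: [0.4002, 0.2158, 0.19]
tool_rot: [[-0.996, 0.087, -0.002], [0.087, 0.996, 0.001], [0.002, 0.0, -1.0]]
contact_force: [0.2, -0.5, 0.2]
opening: 0.0464
finger_force: 0.0
```

```bash
cat >> h.py <<'E'
def seated(im,P,n):
    h=cv2.cvtColor(im,cv2.COLOR_RGB2HSV);lo,hi=HUE[n];m=(h[...,0]>=lo)&(h[...,0]<=hi)
    if n=='red': m|=h[...,0]>=172
    m&=h[...,1]>130;m[:185]=0;m[245:]=0;m[:,:180]=0;m[:,280:]=0
    q=P[m];q=q[q[:,2]>.045];print('seated',n,len(q),q.mean(0).round(4),np.quantile(q[:,2],[.5,.9]).round(4))
E
python3 - <<'E'
from h import *
im,P=look('c3.png',['amber','red'])
for n in('green','blue'):seated(im,P,n)
E
```

```text
[0.4019 0.2146 0.1902]
amber [ 0.6043 -0.1601] 176.1 60 foot [ 0.6074 -0.1615] [39. 65.] 176.3
red [ 0.6044 -0.3164] 15.8 57 foot [ 0.6065 -0.3178] [65. 40.] 16.8
seated green 33 [ 0.5251 -0.0207  0.0658] [0.0653 0.0694]
seated blue 47 [0.5306 0.0392 0.0644] [0.0638 0.0673]
```

Run:
```python
from h import *
im,d=grab('top');P=pts('top',d)
R=P[175:240,380:440].reshape(-1,3);R=R[R[:,2]>.05]
print(len(R),np.quantile(R,[0,.05,.5,.95,1],axis=0).round(3).tolist())
```

```text
1712 [[0.291, -0.508, 0.05], [0.565, -0.5, 0.063], [0.619, -0.45, 0.082], [0.676, -0.404, 0.087], [0.699, -0.111, 1.336]]
```

Request:
step_arm:
  rows:
    - [[1.7,-4.4,0],0.031,0]
    - [[1.7,-4.4,0],0.031,0]
    - [[1.7,-4.4,0],0.031,0]
    - [[1.7,-4.4,0],0.031,0]
    - [[1.7,-4.4,0],0.031,0]
    - [[1.7,-4.4,0],0.031,0]
    - [[1.7,-4.4,0],0.031,0]
    - [[1.7,-4.4,0],0.031,0]
    - [[1.7,-4.4,0],0.031,0]
    - [[1.7,-4.4,0],0.03,0]
    - [[1.7,-4.4,0],0.03,0]
    - [[1.6,-4.7,0],0.03,0]

```text
clock: 24.35
tool_pos: [0.6061, -0.3213, 0.1896]
tool_rot: [[-0.962, -0.273, -0.0], [-0.273, 0.962, 0.0], [0.0, 0.0, -1.0]]
contact_force: [1.0, 0.8, 0.5]
opening: 0.0465
finger_force: 0.0
```

Request:
step_arm:
  rows:
    - [[0,0,0],0,0]
    - [[0,0,-3],0,0]
    - [[0,0,-3],0,0]
    - [[0,0,-3],0,0]
    - [[0,0,-1],0,0]
    - [[0,0,0],0,0]
    - [[0,0,0],0,0]
    - [[0,0,0],0,0]

```text
clock: 25.15
tool_pos: [0.6075, -0.3186, 0.0931]
tool_rot: [[-0.962, -0.273, 0.003], [-0.273, 0.962, -0.002], [-0.003, -0.003, -1.0]]
contact_force: [0.2, 0.4, -0.1]
opening: 0.0468
finger_force: 0.0
```

Request:
step_arm:
  rows:
    - [[-0.2,0.1,-2.5],0,0]
    - [[0,0,-2],0,0]
    - [[0,0,-1.2],0,0]
    - [[0,0,-0.6],0,0]
    - [[0,0,-0.35],0,0]
    - [[0,0,0],0,0]
    - [[0,0,0],0,0]
    - [[0,0,0],0,0]

```text
clock: 25.95
tool_pos: [0.6049, -0.3169, 0.0251]
tool_rot: [[-0.962, -0.274, 0.001], [-0.274, 0.962, -0.001], [-0.001, -0.001, -1.0]]
contact_force: [-0.1, 0.4, -1.4]
opening: 0.0464
finger_force: 0.0
```

Request:
step_arm:
  rows:
    - [[0,0,-0.1],0,-1]
    - [[0,0,0],0,-1]
    - [[0,0,0],0,-1]
    - [[0,0,0],0,-1]
    - [[0,0,0],0,-1]

```text
clock: 26.45
tool_pos: [0.6042, -0.3166, 0.023]
tool_rot: [[-0.962, -0.274, -0.0], [-0.274, 0.962, 0.0], [0.0, 0.0, -1.0]]
contact_force: [-0.8, 0.5, 0.3]
opening: 0.0115
finger_force: 30.0
```

Request:
step_arm:
  rows:
    - [[0,0,3],0,-1]
    - [[0,0,4],0,-1]
    - [[-1,0,4],0,-1]
    - [[-2,4,1.7],-0.06,-1]
    - [[-2,4.2,0],-0.06,-1]
    - [[-1.5,4.2,0],-0.06,-1]
    - [[0,4.2,0],-0.06,-1]
    - [[0,4.2,0],-0.06,-1]
    - [[0,4.2,0],-0.07,-1]
    - [[0,4.2,0],0,-1]
    - [[0,4.2,0],0,-1]
    - [[0,4.2,0],0,-1]

```text
clock: 27.65
tool_pos: [0.5389, 0.0611, 0.1501]
tool_rot: [[-0.996, 0.093, 0.0], [0.093, 0.996, -0.0], [-0.0, 0.0, -1.0]]
contact_force: [-0.0, -1.0, -1.1]
opening: 0.0115
finger_force: 30.0
```

Request:
step_arm:
  rows:
    - [[0,3.95,0],0,-1]
    - [[0,0,0],0,-1]
    - [[0,0,-3],0,-1]
    - [[0,0,-2],0,-1]
    - [[0,0,0],0,-1]
    - [[0,0,0],0,-1]
    - [[0,0,0],0,-1]
    - [[0,0,0],0,-1]

```text
clock: 28.45
tool_pos: [0.5404, 0.0987, 0.1017]
tool_rot: [[-0.996, 0.093, 0.003], [0.093, 0.996, 0.0], [-0.003, 0.0, -1.0]]
contact_force: [1.3, -0.3, -0.1]
opening: 0.0121
finger_force: 30.0
```

Request:
step_arm:
  rows:
    - [[-0.1,0,-2.5],0,-1]
    - [[0,0,-1.5],0,-1]
    - [[0,0,-0.8],0,-1]
    - [[0,0,-0.5],0,-1]
    - [[0,0,-0.2],0,-1]
    - [[0,0,-0.2],0,-1]
    - [[0,0,-0.2],0,-1]
    - [[0,0,0],0,-1]
    - [[0,0,0],0,-1]

```text
clock: 29.35
tool_pos: [0.539, 0.0991, 0.0421]
tool_rot: [[-0.996, 0.093, 0.001], [0.093, 0.996, 0.0], [-0.001, 0.0, -1.0]]
contact_force: [-1.9, 0.8, 5.2]
opening: 0.0115
finger_force: 30.0
```

Request:
step_arm:
  rows:
    - [[0,0,-0.2],0,-1]
    - [[0,0,-0.2],0,-1]
    - [[0,0,-0.2],0,-1]
    - [[0,0,-0.2],0,-1]
    - [[0,0,0],0,-1]
    - [[0,0,0],0,-1]

```text
clock: 29.95
tool_pos: [0.5392, 0.0991, 0.0367]
tool_rot: [[-0.996, 0.092, 0.002], [0.092, 0.996, -0.0], [-0.002, 0.0, -1.0]]
contact_force: [-15.8, -1.0, 31.6]
opening: 0.0119
finger_force: 30.0
```

Request:
step_arm:
  rows:
    - [[0,0,0.1],0,0]
    - [[0,0,0],0,0]
    - [[0,0,0],0,0]
    - [[0,0,3],0,0]
    - [[0,0,4],0,0]
    - [[0,0,5],0,0.3]
    - [[-2,3,4],-0.14,0.6]
    - [[-3,4,0],-0.14,0.8]
    - [[-3,4,0],-0.14,0.8]
    - [[-3,3,0],-0.14,0.8]
    - [[-3,0,0],-0.14,0.8]
    - [[0,0,0],-0.14,0.8]

```text
clock: 31.15
tool_pos: [0.3988, 0.2348, 0.1902]
tool_rot: [[-0.602, 0.798, -0.002], [0.798, 0.602, -0.0], [0.001, -0.002, -1.0]]
contact_force: [0.4, 0.5, -0.1]
opening: 0.0837
finger_force: 0.0
```

Run:
```python
from h import *
im,P=look('c4.png',['amber'])
for n in('green','blue','red'):seated(im,P,n)
```

```text
[0.4004 0.2345 0.1906]
amber [ 0.6043 -0.1601] 176.1 60 foot [ 0.6071 -0.1616] [40. 65.] 175.1
seated green 31 [ 0.5261 -0.0207  0.0651] [0.0651 0.0678]
seated blue 46 [0.5311 0.0392 0.0641] [0.064 0.068]
seated red 61 [0.5323 0.094  0.0846] [0.0642 0.0674]
```

Request:
step_arm:
  rows:
    - [[0.5,-4,0],-0.072,0.8]
    - [[0.5,-4,0],-0.072,0.8]
    - [[0.5,-4,0],-0.072,0.8]
    - [[0.5,-4,0],-0.072,0.8]
    - [[0.5,-4,0],-0.072,0.8]
    - [[0.5,-4,0],-0.072,0.8]
    - [[0.5,-4,0],-0.072,0.8]
    - [[0.5,-4,0],-0.072,0.8]
    - [[0.5,-4,0],-0.071,0.8]
    - [[0.5,-3.5,0],-0.07,0.8]
    - [[3,0,0],0,0.8]
    - [[3,0,0],0,0.8]

```text
clock: 32.4
tool_pos: [0.5126, -0.1634, 0.1907]
tool_rot: [[0.069, 0.998, -0.0], [0.998, -0.069, -0.0], [-0.0, -0.0, -1.0]]
contact_force: [0.5, 0.1, -0.1]
opening: 0.084
finger_force: 0.0
```

Request:
step_arm:
  rows:
    - [[3.2,0,0],0,0.8]
    - [[3.2,0,0],0,0.8]
    - [[3,0,0],0,0.8]
    - [[0,0,-3],0,0.8]
    - [[0,0,-3],0,0.8]
    - [[0,0,-3],0,0.8]
    - [[0,0,0],0,0.8]
    - [[0,0,0],0,0.8]
    - [[0,0,0],0,0.8]

```text
clock: 33.3
tool_pos: [0.6074, -0.1618, 0.1033]
tool_rot: [[0.068, 0.998, 0.003], [0.998, -0.068, -0.001], [-0.001, 0.003, -1.0]]
contact_force: [0.5, 0.4, 0.1]
opening: 0.0836
finger_force: 0.0
```

Request:
step_arm:
  rows:
    - [[-0.1,0.1,-3],0,0.8]
    - [[0,0,-2.5],0,0.8]
    - [[0,0,-1.2],0,0.8]
    - [[0,0,-0.9],0,0.8]
    - [[0,0,0],0,0.8]
    - [[0,0,0],0,-1]
    - [[0,0,0],0,-1]
    - [[0,0,0],0,-1]
    - [[0,0,0],0,-1]
    - [[0,0,0],0,-1]
    - [[0,0,0],0,-1]

```text
clock: 34.4
tool_pos: [0.6052, -0.1602, 0.0256]
tool_rot: [[0.068, 0.998, 0.0], [0.998, -0.068, -0.0], [-0.0, 0.0, -1.0]]
contact_force: [-1.3, 0.8, 3.4]
opening: 0.0499
finger_force: 30.0
```

Request:
step_arm:
  rows:
    - [[0,0,1.2],0,-1]
    - [[-2,0,0],0,-1]
    - [[-3,0,0],0,-1]
    - [[-3,0,0],0,-1]
    - [[-2,0,0],0,-1]
    - [[0,0,0],0,-1]
    - [[0,0,0],0,-1]
    - [[0,0,-0.8],0,-1]
    - [[0,0,-0.4],0,-1]
    - [[0,0,0],0,-1]
    - [[0,0,0],0,0.6]
    - [[0,0,0],0,0.6]

```text
clock: 35.6
tool_pos: [0.5053, -0.16, 0.0247]
tool_rot: [[0.068, 0.998, -0.0], [0.998, -0.068, 0.0], [0.0, -0.001, -1.0]]
contact_force: [0.0, 0.3, -0.5]
opening: 0.0613
finger_force: 0.0
```

Request:
step_arm:
  rows:
    - [[0,0,0],0,0.6]
    - [[0,0,4],0,0.6]
    - [[0,0,4],0.14,0.4]
    - [[0,0,0],0.14,0.2]
    - [[0,0,0],0.14,0]
    - [[0,0,0],0.14,0]
    - [[0,0,0],0.14,0]
    - [[0,0,0],0.14,0]
    - [[0,0,0],0.14,0]
    - [[0,0,0],0.14,0]
    - [[0,0,0],0.14,0]
    - [[0,0,0],0.14,0]

```text
clock: 36.8
tool_pos: [0.505, -0.1601, 0.1049]
tool_rot: [[-0.973, 0.231, -0.0], [0.231, 0.973, 0.0], [0.0, 0.0, -1.0]]
contact_force: [-0.9, 0.4, -0.1]
opening: 0.0464
finger_force: 0.0
```

Request:
step_arm:
  rows:
    - [[0,0,0],0.14,0]
    - [[0,0,0],0.03,0]
    - [[0,0,0],0,0]
    - [[0,0,0],0,0]

```text
clock: 37.2
tool_pos: [0.505, -0.1601, 0.105]
tool_rot: [[-0.998, 0.07, -0.0], [0.07, 0.998, 0.0], [0.0, 0.0, -1.0]]
contact_force: [-0.4, -0.4, -0.5]
opening: 0.0466
finger_force: 0.0
```

Run:
```python
from h import *
im,d=grab('side');s=env.read_state();print(s['tool_pos'].round(4))
x=cv2.resize(im[120:290,220:380],None,fx=4,fy=3.5,interpolation=cv2.INTER_CUBIC);cv2.imwrite('pics/s3.png',x[:,:,::-1])
```

```text
[ 0.505  -0.1601  0.105 ]
```

View pics/s3.png

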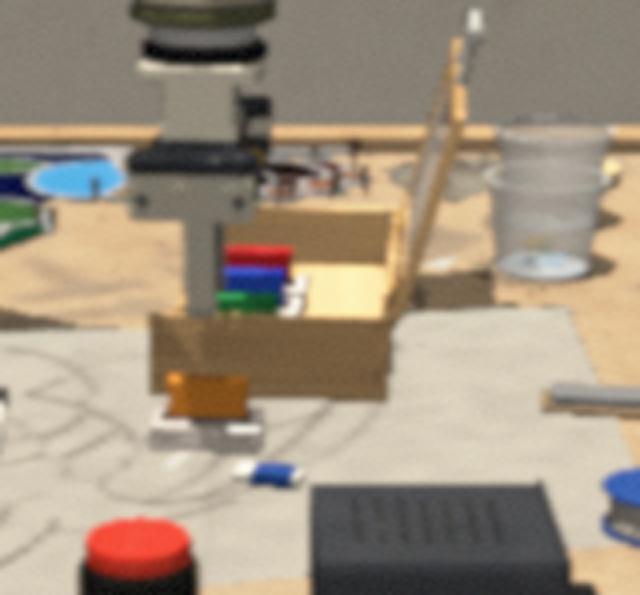

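Amber stands upright under the fingers (slab at crop (207,395)), with red, blue and green seated in line at the same height. Re-gripping across the slab.

Request:
step_arm:
  rows:
    - [[0,0,-3],0,0]
    - [[0,0,-3],0,0]
    - [[0,0,-1.3],0,0]
    - [[0,0,-0.8],0,0]
    - [[0,0,0],0,0]
    - [[0,0,0],0,-1]
    - [[0,0,0],0,-1]
    - [[0,0,0],0,-1]
    - [[0,0,0],0,-1]
    - [[0,0,0],0,-1]

```text
clock: 38.25
tool_pos: [0.5054, -0.1603, 0.0246]
tool_rot: [[-0.998, 0.069, 0.001], [0.069, 0.998, -0.0], [-0.001, -0.0, -1.0]]
contact_force: [-0.0, 0.5, 5.1]
opening: 0.0114
finger_force: 30.0
```

Request:
step_arm:
  rows:
    - [[0,0,3],0,-1]
    - [[0,0,4],0,-1]
    - [[0,0,5],0,-1]
    - [[0.4,4,0.5],-0.012,-1]
    - [[0.5,4,0],-0.012,-1]
    - [[0.5,4,0],0,-1]
    - [[0.5,4,0],0,-1]
    - [[0.5,4,0],0,-1]
    - [[0.5,4,0],0,-1]
    - [[0.5,4,0],0,-1]
    - [[0.5,3.9,0],0,-1]
    - [[0,0,0],0,-1]

```text
clock: 39.45
tool_pos: [0.5439, 0.1632, 0.1491]
tool_rot: [[-0.996, 0.089, 0.0], [0.089, 0.996, 0.002], [0.0, 0.002, -1.0]]
contact_force: [0.6, 0.4, -0.3]
opening: 0.0119
finger_force: 30.0
```

Request:
step_arm:
  rows:
    - [[0,0,0],0,-1]
    - [[0,0,-3],0,-1]
    - [[0,0,-2],0,-1]
    - [[0,0,0],0,-1]
    - [[0,0,0],0,-1]
    - [[0,0,0],0,-1]
    - [[0,0,0],0,-1]

```text
clock: 40.15
tool_pos: [0.5452, 0.1587, 0.1009]
tool_rot: [[-0.996, 0.093, 0.003], [0.093, 0.996, 0.0], [-0.003, 0.001, -1.0]]
contact_force: [0.2, 0.2, 0.0]
opening: 0.012
finger_force: 30.0
```

Request:
step_arm:
  rows:
    - [[0,0,-2.5],0,-1]
    - [[0,0,-1.5],0,-1]
    - [[0,0,-0.7],0,-1]
    - [[0,0,-0.4],0,-1]
    - [[0,0,-0.2],0,-1]
    - [[0,0,-0.2],0,-1]
    - [[0,0,-0.2],0,-1]
    - [[0,0,0],0,-1]
    - [[0,0,0],0,-1]

```text
clock: 41.05
tool_pos: [0.5448, 0.1592, 0.0435]
tool_rot: [[-0.996, 0.093, 0.001], [0.093, 0.996, 0.001], [-0.001, 0.001, -1.0]]
contact_force: [-2.4, 0.5, 6.1]
opening: 0.012
finger_force: 30.0
```

Request:
step_arm:
  rows:
    - [[0,0,-0.2],0,-1]
    - [[0,0,-0.2],0,-1]
    - [[0,0,-0.2],0,-1]
    - [[0,0,-0.2],0,-1]
    - [[0,0,0],0,-1]
    - [[0,0,0],0,-1]

```text
clock: 41.65
tool_pos: [0.5448, 0.1592, 0.0378]
tool_rot: [[-0.996, 0.093, 0.001], [0.093, 0.996, 0.0], [-0.001, 0.0, -1.0]]
contact_force: [-16.1, -2.7, 28.9]
opening: 0.0116
finger_force: 30.0
```

Request:
step_arm:
  rows:
    - [[0,0,-0.1],0,-1]
    - [[0,0,0.1],0,0]
    - [[0,0,0],0,0]
    - [[0,0,0],0,0]
    - [[0,0,3],0,0]
    - [[0,0,4],0,0]
    - [[0,0,5],0,0]
    - [[-3,3,4],-0.14,-0.3]
    - [[-4,3,0],-0.14,-0.3]
    - [[-4,3,0],-0.14,-0.3]
    - [[-4,0,0],-0.14,-0.3]
    - [[0,0,0],-0.14,-0.3]

```text
clock: 42.85
tool_pos: [0.3944, 0.2448, 0.1871]
tool_rot: [[-0.701, 0.713, -0.003], [0.713, 0.701, -0.001], [0.002, -0.003, -1.0]]
contact_force: [0.4, -0.3, 0.9]
opening: 0.0324
finger_force: 0.0
```

Run:
```python
from h import *
im,P=look('c5.png',[])
for n in HUE:seated(im,P,n)
# bar at open
print(np.array([P[131,220],P[137,247]]).round(3).tolist())
x=cv2.resize(im[110:280,160:420],None,fx=3,fy=3,interpolation=cv2.INTER_CUBIC);cv2.imwrite('pics/c5.png',x[:,:,::-1])
```

```text
[0.3966 0.2447 0.1878]
seated amber 74 [0.5409 0.1572 0.0629] [0.0633 0.0674]
seated green 33 [ 0.5253 -0.0208  0.0647] [0.0651 0.0676]
seated blue 46 [0.5311 0.0391 0.0644] [0.0645 0.0674]
seated red 61 [0.5369 0.0972 0.0641] [0.0641 0.068 ]
[[0.687, 0.085, 0.268], [0.681, 0.017, 0.267]]
```

View pics/c5.png

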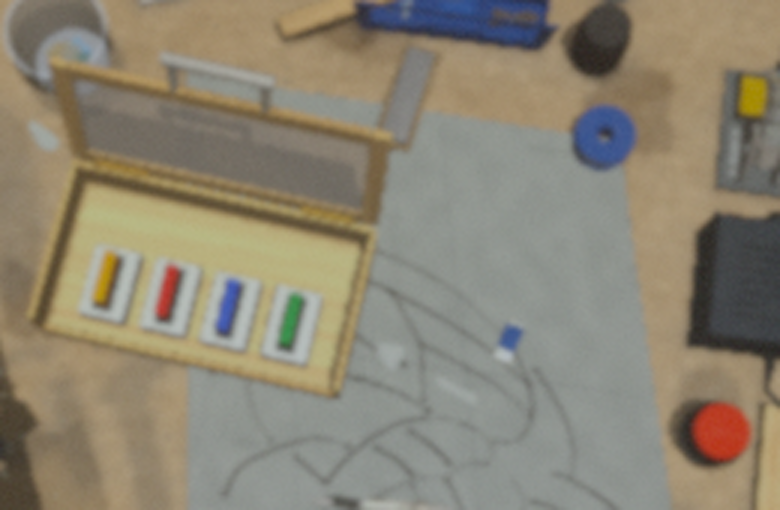

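Request:
step_arm:
  rows:
    - [[0,0,3.5],-0.1,-0.3]
    - [[0,0,3.5],-0.1,-0.3]
    - [[0,-1,3.5],-0.1,-0.3]
    - [[1,-2,3.7],-0.1,-0.3]
    - [[3,-2,0],-0.1,-0.3]
    - [[3.5,-2,0],-0.1,-0.3]
    - [[3.5,-2,0],-0.1,-0.3]
    - [[3.5,-2,0],-0.1,-0.3]
    - [[3.5,-2,0],-0.08,-0.3]
    - [[3.5,-2,0],0,-0.3]
    - [[3.5,-2,0],0,-0.3]
    - [[3.7,-2,0],0,-0.3]

```text
clock: 44.1
tool_pos: [0.6877, 0.0526, 0.3298]
tool_rot: [[0.098, 0.995, -0.0], [0.995, -0.098, -0.0], [-0.0, -0.0, -1.0]]
contact_force: [-0.2, 0.2, 0.7]
opening: 0.0324
finger_force: 0.0
```

Request:
step_arm:
  rows:
    - [[0,0,0],0,-0.3]
    - [[0,0,0],0,-0.3]
    - [[0,0,0],0,-0.3]
    - [[0,0,-2],0,-0.3]
    - [[0,0,0],0,-0.3]
    - [[0,0,0],0,-0.3]

```text
clock: 44.7
tool_pos: [0.6851, 0.0549, 0.3114]
tool_rot: [[0.099, 0.995, 0.0], [0.995, -0.099, 0.0], [0.0, 0.0, -1.0]]
contact_force: [-0.5, 0.0, -1.0]
opening: 0.0323
finger_force: 0.0
```

Request:
step_arm:
  rows:
    - [[0,0,-2.5],0,-0.3]
    - [[0,0,-2.5],0,-0.3]
    - [[0,0,-1.5],0,-0.3]
    - [[0,0,0],0,-0.3]
    - [[0,0,0],0,-0.3]
    - [[0,0,0],0,-1]
    - [[0,0,0],0,-1]
    - [[0,0,0],0,-1]
    - [[0,0,0],0,-1]

```text
clock: 45.6
tool_pos: [0.6864, 0.0542, 0.2466]
tool_rot: [[0.1, 0.995, 0.002], [0.995, -0.1, 0.0], [0.0, 0.002, -1.0]]
contact_force: [0.5, 0.7, 3.5]
opening: 0.0108
finger_force: 30.0
```

Request:
step_arm:
  rows:
    - [[-1.02,0.1,0.2],0,-1]
    - [[-1.38,0.13,0.2],0,-1]
    - [[-1.39,0.13,0.12],0,-1]
    - [[-1.39,0.13,0.03],0,-1]
    - [[-1.39,0.13,-0.07],0,-1]
    - [[-1.38,0.13,-0.17],0,-1]
    - [[-1.36,0.13,-0.26],0,-1]

```text
clock: 46.3
tool_pos: [0.5934, 0.0631, 0.2472]
tool_rot: [[0.1, 0.995, 0.003], [0.995, -0.1, 0.0], [0.001, 0.003, -1.0]]
contact_force: [1.9, 1.6, 3.8]
opening: 0.0112
finger_force: 30.0
```

Request:
step_arm:
  rows:
    - [[-1.34,0.13,-0.36],0,-1]
    - [[-1.31,0.13,-0.45],0,-1]
    - [[-1.28,0.12,-0.54],0,-1]
    - [[-1.24,0.12,-0.63],0,-1]
    - [[-1.19,0.12,-0.72],0,-1]
    - [[-1.14,0.11,-0.8],0,-1]
    - [[-1.08,0.11,-0.88],0,-1]

```text
clock: 47.0
tool_pos: [0.5076, 0.0715, 0.2031]
tool_rot: [[0.1, 0.995, 0.003], [0.995, -0.1, 0.0], [0.001, 0.003, -1.0]]
contact_force: [4.1, 0.3, -0.9]
opening: 0.0111
finger_force: 30.0
```

Forces small; continuing the arc.

Request:
step_arm:
  rows:
    - [[-1.02,0.1,-0.95],0,-1]
    - [[-0.95,0.09,-1.02],0,-1]
    - [[-0.87,0.08,-1.08],0,-1]
    - [[-0.8,0.08,-1.14],0,-1]
    - [[-0.72,0.07,-1.19],0,-1]
    - [[-0.63,0.06,-1.24],0,-1]

```text
clock: 47.6
tool_pos: [0.4577, 0.0764, 0.1364]
tool_rot: [[0.1, 0.995, 0.002], [0.995, -0.1, 0.0], [0.001, 0.002, -1.0]]
contact_force: [2.9, 0.5, 0.4]
opening: 0.0108
finger_force: 30.0
```

Request:
step_arm:
  rows:
    - [[-0.55,0.05,-1.28],0,-1]
    - [[-0.45,0.04,-1.32],0,-1]
    - [[-0.36,0.03,-1.35],0,-1]
    - [[-0.27,0.03,-1.37],0,-1]
    - [[-0.17,0.02,-1.39],0,-1]
    - [[-0.06,0.01,-1.0],0,-1]
    - [[-0.01,0,-0.3],0,-1]
    - [[0,0,-0.2],0,-1]
    - [[0,0,0],0,-1]

```text
clock: 48.5
tool_pos: [0.4382, 0.0781, 0.0536]
tool_rot: [[0.1, 0.995, -0.001], [0.995, -0.1, 0.0], [0.0, -0.001, -1.0]]
contact_force: [0.9, 3.2, 3.3]
opening: 0.0111
finger_force: 30.0
```

Request:
step_arm:
  rows:
    - [[0,0,-0.2],0,-1]
    - [[0,0,0],0,-1]
    - [[0,0,0],0,-1]

```text
clock: 48.8
tool_pos: [0.4383, 0.0782, 0.0531]
tool_rot: [[0.1, 0.995, -0.001], [0.995, -0.1, 0.0], [0.0, -0.001, -1.0]]
contact_force: [-8.9, 3.0, 19.5]
opening: 0.0109
finger_force: 30.0
```

Request:
step_arm:
  rows:
    - [[0,0,0.1],0,-0.4]
    - [[0,0,0],0,-0.4]
    - [[0,0,0],0,-0.4]
    - [[0,0,2],0,-0.4]
    - [[0,0,4],0,-0.4]
    - [[0,0,4],0,-0.4]
    - [[0,0,4],0,-0.4]
    - [[-2,4,0],0,-0.4]
    - [[-2,5,0],0,-0.4]
    - [[-1,5,0],0,-0.4]
    - [[0,5,0],0,-0.4]
    - [[0,0,0],0,-0.4]

```text
clock: 50.0
tool_pos: [0.3884, 0.268, 0.192]
tool_rot: [[0.095, 0.995, -0.001], [0.995, -0.095, 0.001], [0.001, -0.002, -1.0]]
contact_force: [-0.3, -0.6, -0.2]
opening: 0.0275
finger_force: 0.0
```

Run:
```python
from h import *
im,d=grab('side');im2,d2=grab('top');P=pts('top',d2)
b=P[175:235,175:280].reshape(-1,3);b=b[(b[:,2]>.055)&(b[:,2]<.15)]
A=np.c_[b[:,:2],np.ones(len(b))];co=np.linalg.lstsq(A,b[:,2],rcond=None)[0];print(co,np.median(b[:,2]))
x=np.hstack([cv2.resize(im[150:290,220:360],None,fx=2.8,fy=2.8),cv2.resize(im2[150:290,160:300],None,fx=2.8,fy=2.8)]);cv2.imwrite('pics/e.png',x[:,:,::-1]);print(env.read_state()['contact_force'])
```

```text
[-3.92812179e-03  9.07452553e-05  7.70169653e-02] 0.07486969507097618
[ 0.85555475 -0.12616267 -0.13377002]
```

View pics/e.png

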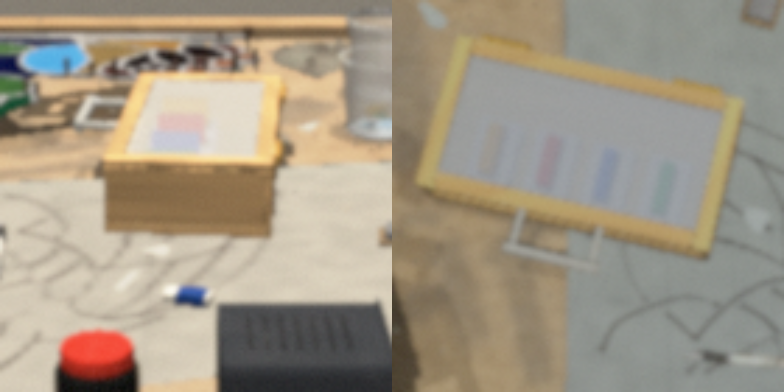

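The cover lies flat (slope about 0.2°) with all four samples visible under it, the jar stands, and the arm is clear.

```bash
python3 -c "
from bench import env
print(env.finish_job())"
```

```text
the job is handed in; nothing more can be done
None
```

The job is handed in at about 50 s of the 210 s: all four samples are pressed home in their own bays, the cover is shut flat, and the jar is still standing; no verdict came back.

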